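# Press the cap onto a headspace vial

## Robot

A 6-joint arm with a two-finger parallel gripper is mounted at the origin on a cart in front of the work surface, level with it; the furniture and walls round the work are solid. World frame = base frame: x ahead of the robot, y to its left, z up, the work surface at z = 0. Lengths are in m, angles in rad, forces in N, time in s.
With the tool pointing down it reaches from about 0.225 to 0.875 m from the base axis. Payload 3.4 kg.
Tool frame: the origin (TCP) lies between the finger pads; the fingertips stand 8 mm ahead of it and the grasp point (between the pads) lies 11 mm behind it; z points along the fingers, y is the line along which they close (so a half turn about z gives the same grasp; the last joint's range is limited). The gripper opens to 85 mm and grips with 20 to 120 N. Pads are 22 mm wide; open, the fingers measure 114 mm over their backs; the gripper's body (76 mm by 85 mm) begins 54 mm behind the grasp point. The pads swing forward as they close: fully open they stand 13 mm farther back than shut.
Start: joints at [-1.419, 0.276, 1.505, -0, 1.361, -0.121], TCP at [0.155, -0.554, 0.239] pointing down, gripper open.
Joint ranges: [-2.89, 2.89], [-0.75, 2.08], [0.22, 2.7], [-1.18, 4.32], [0.11, 2.71], [-2.7, 2.7]. Speed limits (rad/s): [2.57, 2.57, 3.14, 3.14, 3.14, 3.14].

## Interface

Orientations are given as a unit quaternion [w, x, y, z].
In Python, from rig import manip gives the robot as it stands.
- The arm moves only by the tool move_arm, never from a script. Its argument "deltas" is a list that holds one entry, the list of rows, each a list of 5 numbers: the shift along the tool's x, y, z normalised to -1 to 1, where 1 is 80 cm, then the turn about the tool's z normalised to -1 to 1, where 1 is 120 degrees, then the closure, from -1 (fully open) to 1 (shut). In form: [[[tx, ty, tz, twist, grip], ...]]. A call has 1 to 12 rows; each row is the pose to reach, as a shift and turn from the pose commanded when the call began, along the tool's axes at that moment; what a row does not reach only later rows make up. A row lasts 1/10 s, in which the tool goes at most 50 mm and 8.59 degrees, less where a joint would pass 70% of its speed; a pose out of reach is approached as far as the arm can. A call with a number of a shift or a turn outside -1 to 1 is refused whole. A call with a gripper value outside its range is refused whole. The fingers move at their own pace and stop on an object; "squeeze" is the grip in N (left out, the last holds). Time passes only in rows, so rows that repeat a pose let the fingers close. It gives the time, the measured TCP pose, the force, the opening and the grip force at its end, in the units of the state.
- manip.get_state(): the state, without advancing time (a new reading comes with each control period).
- manip.get_image(name): name is "scene" or "top"; returns the picture (384x512x3 uint8, red, green, blue); there is no depth.
- manip.camera_params(name): a dict with "fx", "fy", "cx", "cy" (pixels), "dist" ([k1, k2, p1, p2, k3] as OpenCV has them; the pictures are not rectified), "R" (3x3) and "t" (3): a world point X has camera coordinates R X + t. Camera axes: x right, y down, z forward; pixel columns grow to the right and rows downward; lengths in m; the calibration is good to about 2 mm. A picture is of the moment at which its call begins. camera_params takes no time and is no camera call.
- manip.sign_off(): hands the job in; it is judged then, once.
The state is a dict: "clock": time; "qpos": joint angles; "qd": joint speeds; "effort": joint torques, N m; "position": TCP position; "ee_rot": TCP orientation; "contact_force": force on the tool from outside, world axes, zero at the start; "moment": the same for the moment, N m; "width": finger opening in m; "gripper_force": force on a finger pad.
Only numpy, scipy, OpenCV 4.12 (cv2) and the standard library are available. Lean on these libraries where they do the work, as an engineer would, in place of code of your own. Each camera call takes 0.05 s, during which the arm holds its last target. There are 200 camera calls.

## Task

One vial stands by itself on the bench with its cap only resting on the neck: keep it upright, hold it by the glass and stand it in the round pocket of the capping press. Then bring the press's upper handle down on it gently until the resistance peaks and gives and the cap is fully home, without bearing down hard once it has given and without pushing the cap with the fingers. Let the handle come back up and leave the capped vial standing in the pocket, with the finished vials in the rack undisturbed.

Things in the scene. Friction and masses are not known exactly. Their poses are not given: they have to be found in the camera images.
- vial: Clear glass vial, 24 mm diameter from its flat foot to 54 mm up, then a shoulder and narrower neck; with its cap resting loosely the whole is 77.5 mm tall, with the cap home 74.5 mm. It weighs about 70 g and stands alone on the worktop, apart from the rack. Origin: centre of the underside; z runs up the vial. Hold it by the straight glass, 20 to 52 mm above the foot
- cap: The vial's round metal snap cap, 26 mm wide, 9 mm high, carried by the neck so that it can only slide straight down it by 3 mm. Origin: centre of its skirt's underside, 68.5 mm above the vial's foot at the start, 65.5 mm when home. Resistance rises to 28 N in the first 1 mm, falls to nothing at 2.2 mm; from there it snaps home by itself and stays. 45 N spoils glass and cap
- cap_top (a point): Centre of the top face of that cap, 9 mm above cap
- press: Bench capping press like a big nutcracker, fixed to the bench: grey base 82 x 205 x 12 mm, aluminium block 54 x 54 mm (top 30 mm above the bench) with a round chamfered pocket, a forked hinge post 75 mm behind the pocket (top at 131 mm), and a fixed lower handle with a black sleeve. Origin: on the bench under the pocket's centre; both handles point along its own -y, the post is at +y, z up
- nest (a point): Centre of the flat floor of the pocket, 18 mm above the bench; the pocket is 27 mm in diameter and 12 mm deep
- pivot (a point): Centre of the hinge pin, 75 mm from the pocket's centre along the press's +y and 114 mm above the bench; the pin lies along the press's x. Under the upper handle, 75 mm from the pin, sits a steel pressure screw with a domed foot that bears on the cap; its depth was left by the last user and is not measured
- handle_grip (a point): Point on the centre line of the upper handle's black sleeve (19 mm diameter, from 115 to 229 mm from the pin), 200 mm from the pin and 3 mm above the pin when the handle is level. The cap's resistance is felt here divided by 2.7, on top of about 1.5 N from the return spring
- press_handle (a joint): Angle of the upper handle, rad: 0 = level over the vial, growing as it swings up; 1.75 = fully open, leaning 10 degrees back over the hinge post, clear of the pocket. A return spring keeps it open and brings it up when let go. The screw's foot meets a loose cap anywhere from 0.14 to -0.11 rad; the handle's stop is at -0.2, past any capped vial
- vial_done_a: One of the two finished vials, in the white rack of three pockets (52 x 140 x 34 mm); same shape, 74.5 mm tall. Origin: centre of the underside
- vial_done_b: The other finished vial in the rack. Origin: centre of the underside
Not all that is in view belongs to the job. Leave any blue, green or orange look-alike of the vial alone.

How it is judged:
By the outcome, as a careful person would: the job done as asked, in the order asked, and still so for the second after the job is handed in, with the robot touching nothing.
It also fails if it takes over 61 s, if anything falls off the work surface, if the arm or the gripper's body presses on something with over 40 N, if the wrist force passes 120 N, or if a joint passes its speed limit or range.

## Working session

There is one attempt and no reset: what is moved stays moved. The work goes in short steps, Python scripts to look and compute and a tool call to move; the robot and the scene stay as the last step left them, time stands still between calls to the robot, and variables do not carry over. Pictures are saved under pics/ and viewed, at most 10 in all, crops included, and the job is handed in when it is done.

Besides the shell and the picture viewer there is one more tool, called after "Emit:" as a command line: name --argument value ..., lists and objects as JSON in quotes. move_arm: Moves the arm, as the interface text tells. Scaled input: -1 to 1 covers 80 cm each way for a shift and 120 degrees each way for a turn. Its arguments: {"type":"object","properties":{"deltas":{"type":"array","items":{"type":"array","items":{"type":"array","items":{"type":"number","minimum":-1,"maximum":1}}}},"squeeze":{"type":"number"}},"required":["deltas"]}

```bash
mkdir -p pics
python3 - <<'E'
from rig import manip
import cv2
for n in("scene","top"):
    cv2.imwrite(f"pics/{n}0.png",manip.get_image(n)[:,:,::-1])
    p=manip.camera_params(n);print(n,p)
print(manip.get_state())
E
```

```text
scene {'fx': 458.3604395617029, 'fy': 458.3604395617029, 'cx': 257.467010112031, 'cy': 187.87183913077774, 'dist': array([0.01583641, 0.        , 0.        , 0.        , 0.        ]), 'R': array([[ 0.67147882, -0.74078552, -0.01878854],
       [-0.34344861, -0.28864884, -0.8937141 ],
       [ 0.65662718,  0.60656299, -0.44824334]]), 't': array([-0.3587099 ,  0.29415833,  0.67421485])}
top {'fx': 487.00701230659985, 'fy': 487.00701230659985, 'cx': 261.7800895580853, 'cy': 190.79779693439403, 'dist': array([-0.07400239,  0.        ,  0.        ,  0.        ,  0.        ]), 'R': array([[-3.56239161e-02, -9.99365083e-01,  6.06380720e-04],
       [-9.76767424e-01,  3.46900712e-02, -2.11475764e-01],
       [ 2.11320459e-01, -8.12588780e-03, -9.77383054e-01]]), 't': array([0.02966966, 0.55650634, 1.33679523])}
{'clock': 0.1, 'qpos': array([-1.41897461e+00,  2.76511065e-01,  1.50599579e+00,  1.17060257e-05,
        1.36067264e+00, -1.21030666e-01]), 'qd': array([-0.00026406, -0.00067334, -0.00353508,  0.00197168, -0.00103968,
        0.00081359]), 'effort': array([ 2.52086938e-03, -4.17699623e+01, -2.46405333e+01, -1.72854775e-04,
        5.84670313e-03,  2.77819964e-06]), 'position': array([ 0.15486484, -0.5532918 ,  0.23854226]), 'ee_rot': array([-7.93415335e-04,  9.90708227e-01,  1.36002133e-01, -6.49202796e-06]), 'contact_force': array([0.00943488, 0.67266097, 0.06432102]), 'moment': array([-0.01789364, -0.02032826, -0.0528914 ]), 'gripper_force': 0.0, 'width': 0.08505065183159834}
```

View pics/scene0.png

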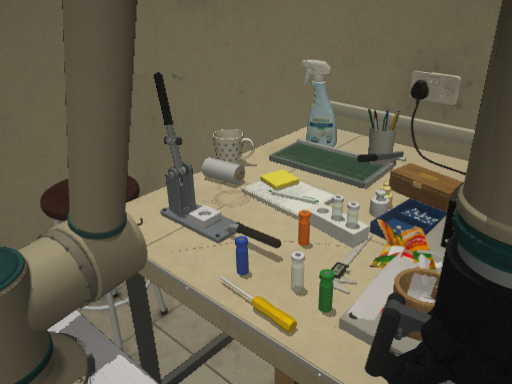

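View pics/top0.png

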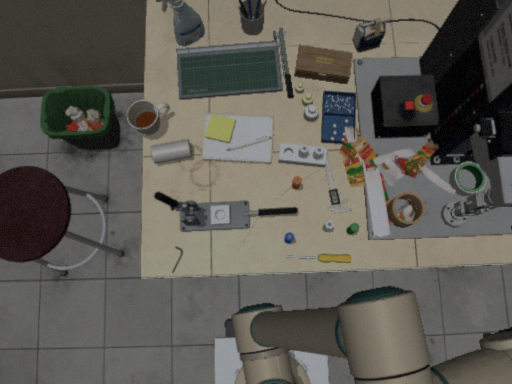

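Candidates (scene px): clear vial with grey cap (297,271), blue (242,256), green (326,290), orange (304,229), and the rack vials (338,207) and (353,213). I choose the lone clear one at (297,271), which is at (328,226) in the top view. I'll check it in a close crop.

Run:
```python
import cv2,numpy as np
a=cv2.imread("pics/scene0.png");b=cv2.imread("pics/top0.png")
c=cv2.resize(a[180:320,150:350],None,fx=4,fy=4,interpolation=cv2.INTER_CUBIC);cv2.imwrite("pics/c1.png",c)
c=cv2.resize(b[140:270,145:345],None,fx=4,fy=4,interpolation=cv2.INTER_CUBIC);cv2.imwrite("pics/c2.png",c)
```

```text
(no output)
```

View pics/c1.png

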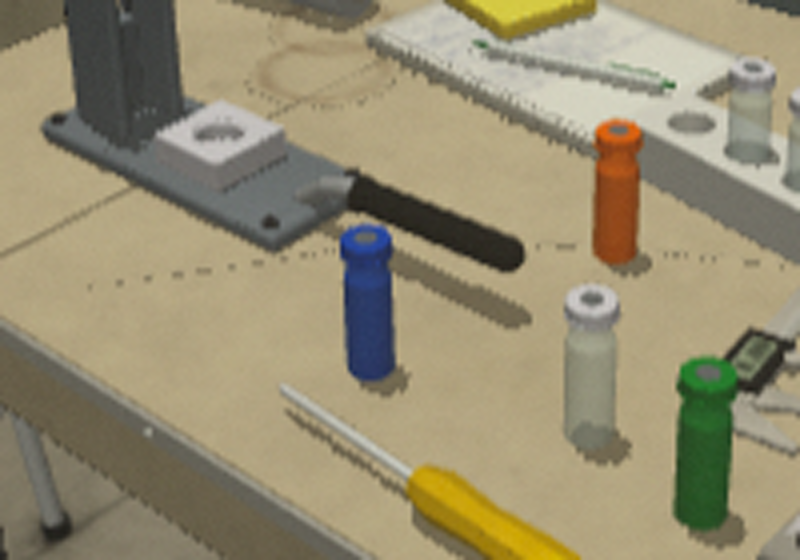

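View pics/c2.png

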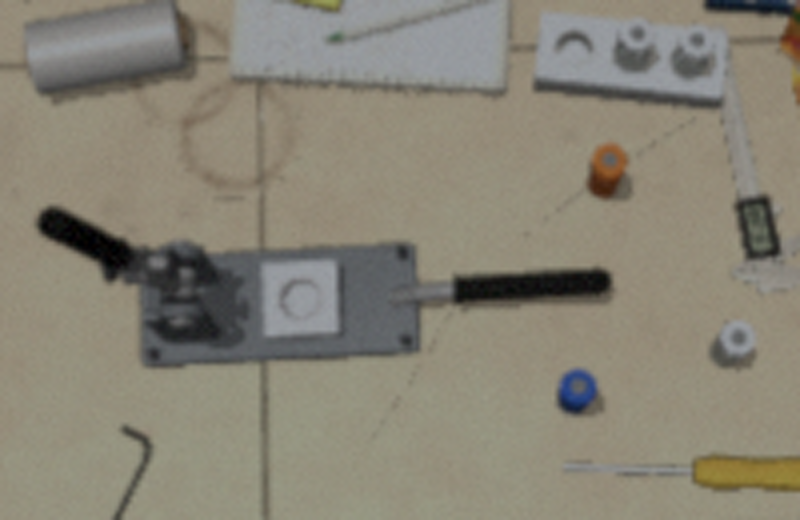

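```bash
cat > h.py <<'E'
import numpy as np,cv2
from rig import manip
def K(p): return np.array([[p["fx"],0,p["cx"]],[0,p["fy"],p["cy"]],[0,0,1.]])
def ray(n,uv,z):
    p=manip.camera_params(n)
    x=cv2.undistortPoints(np.array([[uv]],float),K(p),np.array(p["dist"]))[0,0]
    d=p["R"].T@np.array([x[0],x[1],1]);o=-p["R"].T@p["t"]
    return (o+d*(z-o[2])/d[2]).round(4)
def proj(n,X):
    p=manip.camera_params(n)
    return cv2.projectPoints(np.array(X,float).reshape(-1,3),cv2.Rodrigues(p["R"])[0],p["t"],K(p),np.array(p["dist"]))[0][:,0].round(1)
C=lambda x,y,o:((x+.5)/4-.5+o[0],(y+.5)/4-.5+o[1])
S=(150,180);T=(145,140)
E
python3 - <<'E'
from h import *
for l,n,x,y,o,z in [("vial s","scene",592,298,S,.0775),("vial t","top",738,337,T,.0775),("vial foot s","scene",590,437,S,0),
 ("pk s","scene",219,132,S,.03),("pk t","top",300,298,T,.03),
 ("b1","top",413,243,T,.012),("b2","top",418,350,T,.012),("b3","top",145,364,T,.012),("lh0","top",455,289,T,.03),("lh1","top",605,281,T,.03),
 ("blue t","top",578,386,T,.075),("blue s","scene",366,238,S,.075),("orange t","top",609,158,T,.075),("orange s","scene",619,128,S,.075),("green s","scene",708,371,S,.075),
 ("bs","scene",276,240,S,.012),("lh end s","scene",512,252,S,.025),("lh start s","scene",362,188,S,.025),("rack a t","top",640,35,T,.0745),("rackb t","top",699,42,T,.0745),
 ("blk1","top",262,262,T,.03),("blk2","top",338,261,T,.03),("blk3","top",341,334,T,.03),("blk4","top",265,337,T,.03)]:
    print(l,ray(n,C(x,y,o),z))
E
```

```text
vial s [ 0.4521 -0.1745  0.0775]
vial t [ 0.4522 -0.1746  0.0775]
vial foot s [ 0.451  -0.1762  0.    ]
pk s [0.4981 0.1336 0.03  ]
pk t [0.4987 0.1343 0.03  ]
b1 [0.54   0.0516 0.012 ]
b2 [0.4603 0.0503 0.012 ]
b3 [0.4569 0.25   0.012 ]
lh0 [0.5014 0.0217 0.03  ]
lh1 [ 0.5034 -0.0874  0.03  ]
blue t [ 0.4223 -0.0614  0.075 ]
blue s [ 0.4239 -0.0594  0.075 ]
orange t [ 0.5843 -0.0912  0.075 ]
orange s [ 0.588  -0.0876  0.075 ]
green s [ 0.4445 -0.243   0.075 ]
bs [0.459  0.0456 0.012 ]
lh end s [ 0.5183 -0.072   0.025 ]
lh start s [0.5132 0.0324 0.025 ]
rack a t [ 0.6751 -0.1184  0.0745]
rackb t [ 0.6684 -0.1608  0.0745]
blk1 [0.5263 0.1615 0.03  ]
blk2 [0.5251 0.1061 0.03  ]
blk3 [0.4714 0.1051 0.03  ]
blk4 [0.4711 0.1601 0.03  ]
```

The crop confirms it: the lone clear vial has a raised grey cap at (0.452, -0.1745). The pocket is at about (0.4985, 0.134), and the press is yawed about 1°, with its handles along -y. I'll close the fingers along world x, both for the vial and for the handle.

Emit:
move_arm --deltas '[[[0.485, -0.356, 0.1, -0.628, -1], [0.485, -0.356, 0.1, -0.628, -1], [0.485, -0.356, 0.1, -0.628, -1], [0.485, -0.356, 0.1, -0.628, -1], [0.485, -0.356, 0.1, -0.628, -1], [0.485, -0.356, 0.1, -0.628, -1], [0.485, -0.356, 0.1, -0.628, -1], [0.485, -0.356, 0.1, -0.628, -1], [0.485, -0.356, 0.1, -0.628, -1], [0.485, -0.356, 0.1, -0.628, -1], [0.485, -0.356, 0.1, -0.628, -1], [0.485, -0.356, 0.1, -0.628, -1]]]'

```text
clock: 1.3
position: [0.4517, -0.1743, 0.1588]
ee_rot: [-0.001, 0.7, 0.714, -0.001]
contact_force: [-0.1, 0.6, -0.1]
width: 0.0854
gripper_force: 0.0
```

Emit:
move_arm --deltas '[[[0, 0, 0.05, 0, -1], [0, 0, 0.1, 0, -1], [0, 0, 0.14, 0, -1], [0, 0, 0.1635, 0, -1], [0, 0, 0.1635, 0, -1], [0, 0, 0.1635, 0, 0], [0, 0, 0.1635, 0, 0.2], [0, 0, 0.1635, 0, 0.4], [0, 0, 0.1635, 0, 0.6], [0, 0, 0.1635, 0, 1], [0, 0, 0.1635, 0, 1], [0, 0, 0.1635, 0, 1]]]' --squeeze 25

```text
clock: 2.5
position: [0.4523, -0.1753, 0.0294]
ee_rot: [0.001, 0.701, 0.713, 0.0]
contact_force: [-1.4, -1.1, 5.8]
width: 0.0232
gripper_force: 25.7
```

Emit:
move_arm --deltas '[[[0, 0, -0.01, 0, 1], [0, 0, -0.03, 0, 1], [0, 0, -0.07, 0, 1], [0, 0, -0.11, 0, 1], [0, 0, -0.14, 0, 1], [0, 0, -0.14, 0, 1], [0, 0, -0.14, 0, 1]]]'

```text
clock: 3.2
position: [0.4517, -0.1748, 0.1408]
ee_rot: [0.0, 0.701, 0.713, 0.0]
contact_force: [-0.4, 0.2, -0.3]
width: 0.0235
gripper_force: 25.1
```

Run:
```python
from h import *
im=manip.get_image("scene")[:,:,::-1]
print(manip.get_state()["position"],proj("scene",[(.452,-.175,.11),(.452,-.175,.19)]))
cv2.imwrite("pics/l.png",cv2.resize(im[120:290,210:400],None,fx=3,fy=3,interpolation=cv2.INTER_CUBIC))
```

```text
[ 0.45112289 -0.17445567  0.1398672 ] [[298.2 239.1]
 [299.1 199.4]]
```

View pics/l.png

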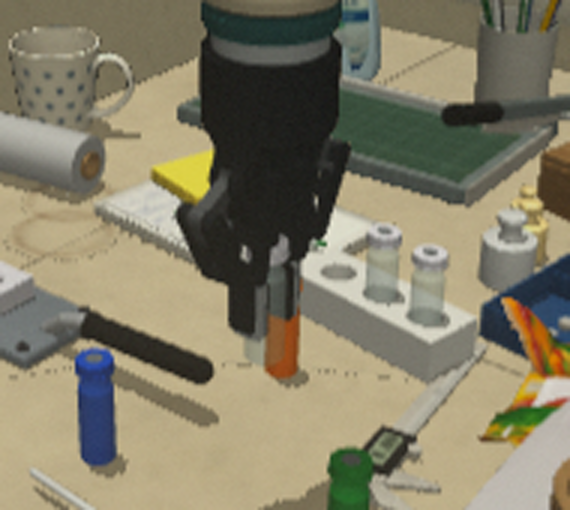

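The vial is held upright, with its foot about 11 cm up at crop pixel (260,358). I'll carry it to a point over the pocket.

Emit:
move_arm --deltas '[[[0.02, 0.003, 0, 0, 1], [0.06, 0.01, 0, 0, 1], [0.11, 0.019, 0, 0, 1], [0.16, 0.027, 0, 0, 1], [0.21, 0.036, 0, 0, 1], [0.26, 0.044, 0, 0, 1], [0.31, 0.053, 0, 0, 1], [0.35, 0.059, 0, 0, 1], [0.375, 0.064, 0.02, 0, 1], [0.3845, 0.0652, 0.05, 0, 1], [0.3845, 0.0652, 0.085, 0, 1], [0.3845, 0.0652, 0.085, 0, 1]]]'

```text
clock: 4.45
position: [0.4942, 0.1333, 0.0679]
ee_rot: [-0.004, 0.701, 0.714, -0.005]
contact_force: [-0.4, -0.6, -1.6]
width: 0.0232
gripper_force: 25.0
```

Run:
```python
from h import *
im=manip.get_image("scene")[:,:,::-1]
t=manip.get_image("top")[:,:,::-1]
print(manip.get_state()["position"],manip.get_state()["contact_force"],proj("scene",[(.4985,.134,.03),(.4985,.134,.044)]))
a=cv2.resize(im[170:260,150:260],(700,573),interpolation=cv2.INTER_CUBIC)
cv2.imwrite("pics/p.png",a)
```

```text
[0.49760876 0.13332177 0.07135621] [ 0.49059565 -0.5781884  -0.16858003] [[204.4 212.5]
 [204.  207.3]]
```

View pics/p.png

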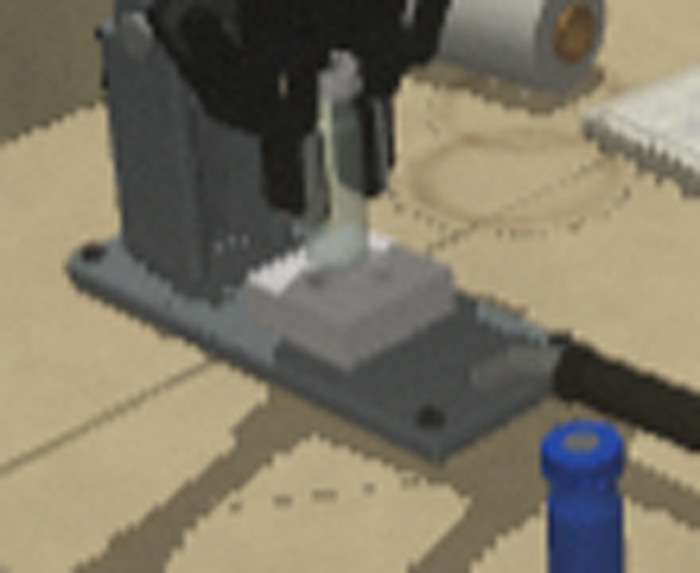

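Emit:
move_arm --deltas '[[[0, 0.0008, 0, 0, 1], [0, 0.0008, 0.004, 0, 1], [0, 0.0008, 0.008, 0, 1], [0, 0.0008, 0.012, 0, 1], [0, 0.0008, 0.016, 0, 1], [0, 0.0008, 0.02, 0, 1], [0, 0.0008, 0.02, 0, 1], [0, 0.0008, 0.02, 0, 1]]]'

```text
clock: 5.35
position: [0.4993, 0.1335, 0.0563]
ee_rot: [-0.0, 0.701, 0.713, -0.0]
contact_force: [-0.4, -1.0, -1.3]
width: 0.0232
gripper_force: 25.0
```

Emit:
move_arm --deltas '[[[0, 0, 0.002, 0, 1], [0, 0, 0.004, 0, 1], [0, 0, 0.006, 0, 1], [0, 0, 0.008, 0, 1], [0, 0, 0.01, 0, 1], [0, 0, 0.01, 0, 1], [0, 0, 0.01, 0, 1]]]'

```text
clock: 6.05
position: [0.4993, 0.1335, 0.0484]
ee_rot: [-0.0, 0.701, 0.713, -0.0]
contact_force: [-0.3, -0.3, -0.9]
width: 0.0234
gripper_force: 25.0
```

Free fit in the pocket. I'll go down the last bit.

Emit:
move_arm --deltas '[[[0, 0, 0.0006, 0, 1], [0, 0, 0.0012, 0, 1], [0, 0, 0.0018, 0, 1], [0, 0, 0.0018, 0, 1]]]'

```text
clock: 6.45
position: [0.4994, 0.1335, 0.0475]
ee_rot: [0.0, 0.701, 0.713, 0.0]
contact_force: [-1.4, -0.7, 3.6]
width: 0.0236
gripper_force: 25.5
```

Emit:
move_arm --deltas '[[[0, 0, 0, 0, 0.35], [0, 0, 0, 0, 0.2], [0, 0, 0, 0, 0], [0, 0, 0, 0, -0.5], [0, 0, 0, 0, -1], [0, 0, 0, 0, -1], [0, 0, 0, 0, -1], [0, 0, -0.03, 0, -1], [0, 0, -0.08, 0, -1], [0, 0, -0.14, 0, -1], [0, 0, -0.19, 0, -1], [0, 0, -0.19, 0, -1]]]'

```text
clock: 7.65
position: [0.5032, 0.1341, 0.2051]
ee_rot: [0.004, 0.701, 0.713, 0.005]
contact_force: [0.1, -0.4, 0.2]
width: 0.0854
gripper_force: 0.0
```

Run:
```python
from h import *
print(manip.get_state()["position"])
im=manip.get_image("scene")[:,:,::-1]
cv2.imwrite("pics/q.png",cv2.resize(im[60:260,130:290],None,fx=3,fy=3,interpolation=cv2.INTER_CUBIC))
import math
P=np.array([.4972,.209,.114]);u=np.array([-.018,1,0])
def g(th,r=.2): return P+u*(-r*math.cos(th)+.003*math.sin(th))+np.array([0,0,r*math.sin(th)+.003*math.cos(th)])
for r in(.115,.2,.229): print(g(1.75,r),proj("scene",g(1.75,r)),proj("top",g(1.75,r)))
for th in [1.75,1.5,1.25,1,.75,.5,.3,.2,0.1,0]: print(th,g(th,.205).round(4))
```

```text
[0.50315465 0.13406787 0.20512294]
[0.4967779  0.23245025 0.22662365] [[168.5 123.4]] [[174.  203.3]]
[0.49650518 0.24760117 0.31026245] [[160.1  85.7]] [[161.3 197. ]]
[0.49641213 0.2527703  0.33879804] [[157.1  72.3]] [[156.5 194.6]]
1.75 [0.4965 0.2485 0.3152]
1.5 [0.4974 0.1975 0.3187]
1.25 [0.4983 0.1472 0.3095]
1 [0.4991 0.1008 0.2881]
0.75 [0.4999 0.061  0.2559]
0.5 [0.5004 0.0305 0.2149]
0.3 [0.5007 0.014  0.1774]
0.2 [0.5008 0.0087 0.1577]
0.1 [0.5009 0.0053 0.1375]
0 [0.5009 0.004  0.117 ]
```

View pics/q.png

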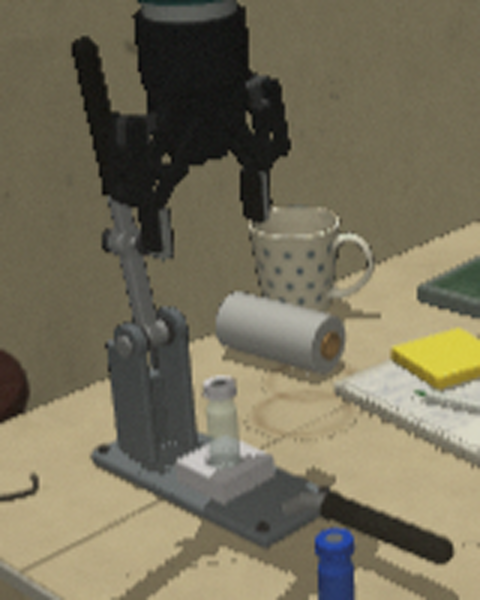

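The vial stands in the pocket with its cap seated loose at crop (219,385). The handle tip at (84,42) matches the model. Next I'll rise over the handle and pinch its sleeve near 205 mm from the pin.

Emit:
move_arm --deltas '[[[0, 0, -0.06, 0, -1], [0, 0, -0.12, 0, -1], [0, 0, -0.18, 0, -1], [0, 0, -0.24, 0, -1], [0.03, -0.0008, -0.25, 0, -1], [0.08, -0.0008, -0.25, 0, -1], [0.13, -0.0008, -0.25, 0, -1], [0.144, -0.0008, -0.25, 0, -1], [0.144, -0.0008, -0.22, 0, -1], [0.144, -0.0008, -0.17, 0, -1], [0.144, -0.0008, -0.131, 0, -1], [0.144, -0.0008, -0.131, 0, -1]]]' --squeeze 40

```text
clock: 8.9
position: [0.4935, 0.2471, 0.2977]
ee_rot: [-0.003, 0.701, 0.713, -0.006]
contact_force: [-0.1, -0.3, 0.3]
width: 0.0851
gripper_force: 0.0
```

Emit:
move_arm --deltas '[[[0, 0, 0, 0, 0], [0, 0, 0, 0, 0.3], [0, 0, 0, 0, 0.6], [0, 0, 0, 0, 1], [0, 0, 0, 0, 1], [0, 0, 0, 0, 1]]]'

```text
clock: 9.5
position: [0.4964, 0.2489, 0.3051]
ee_rot: [-0.0, 0.701, 0.713, 0.001]
contact_force: [-1.5, -0.1, 6.4]
width: 0.0178
gripper_force: 39.6
```

Run:
```python
import numpy as np
f=lambda t:np.array([-.205*np.cos(t)+.003*np.sin(t),.205*np.sin(t)+.003*np.cos(t)])
for t in [1.7,1.6,1.5,1.4,1.3,1.2,1.1,1,.9,.8,.7,.6,.5,.4,.32,.26,.22,.19,.17]:
    d=(f(t)-f(1.75))/.8; print(t,d[0].round(4),(-d[1]).round(4))
```

```text
1.7 -0.0126 -0.0022
1.6 -0.0381 -0.0046
1.5 -0.0638 -0.0044
1.4 -0.0892 -0.0017
1.3 -0.1143 0.0036
1.2 -0.1387 0.0113
1.1 -0.1623 0.0214
1 -0.1847 0.0338
0.9 -0.2057 0.0484
0.8 -0.2252 0.065
0.7 -0.2429 0.0835
0.6 -0.2587 0.1037
0.5 -0.2724 0.1253
0.4 -0.2839 0.1482
0.32 -0.2914 0.1673
0.26 -0.296 0.182
0.22 -0.2986 0.1919
0.19 -0.3003 0.1994
0.17 -0.3013 0.2044
```

Emit:
move_arm --deltas '[[[-0.0126, 0, -0.0022, 0, 1], [-0.0381, 0, -0.0046, 0, 1], [-0.0638, 0, -0.0044, 0, 1], [-0.0892, 0, -0.0017, 0, 1], [-0.1143, 0, 0.0036, 0, 1], [-0.1387, 0, 0.0113, 0, 1], [-0.1623, 0, 0.0214, 0, 1], [-0.1847, 0, 0.0338, 0, 1], [-0.2057, 0, 0.0484, 0, 1], [-0.2252, 0, 0.065, 0, 1], [-0.2252, 0, 0.065, 0, 1], [-0.2252, 0, 0.065, 0, 1]]]'

```text
clock: 10.7
position: [0.4995, 0.0676, 0.2525]
ee_rot: [0.0, 0.701, 0.713, -0.001]
contact_force: [-3.1, -2.7, 5.9]
width: 0.0177
gripper_force: 40.9
```

Emit:
move_arm --deltas '[[[-0.0177, 0, 0.0185, 0, 1], [-0.0335, 0, 0.0387, 0, 1], [-0.0472, 0, 0.0603, 0, 1], [-0.0587, 0, 0.0832, 0, 1], [-0.0662, 0, 0.1023, 0, 1], [-0.0708, 0, 0.117, 0, 1], [-0.0734, 0, 0.1269, 0, 1], [-0.0734, 0, 0.1269, 0, 1], [-0.0734, 0, 0.1269, 0, 1]]]'

```text
clock: 11.6
position: [0.5005, 0.0098, 0.1505]
ee_rot: [-0.0, 0.701, 0.713, -0.001]
contact_force: [-3.3, -4.8, 3.7]
width: 0.0178
gripper_force: 39.0
```

Emit:
move_arm --deltas '[[[-0.0012, 0, 0.005, 0, 1], [-0.0022, 0, 0.01, 0, 1], [-0.003, 0, 0.015, 0, 1], [-0.0033, 0, 0.0172, 0, 1], [-0.0033, 0, 0.0172, 0, 1]]]'

```text
clock: 12.1
position: [0.5006, 0.0071, 0.137]
ee_rot: [0.0, 0.701, 0.713, -0.001]
contact_force: [-3.3, -4.9, 3.8]
width: 0.0179
gripper_force: 38.9
```

Emit:
move_arm --deltas '[[[-0.0002, 0, 0.001, 0, 1], [-0.0003, 0, 0.002, 0, 1], [-0.0005, 0, 0.003, 0, 1], [-0.0006, 0, 0.004, 0, 1]]]'

```text
clock: 12.5
position: [0.5006, 0.0066, 0.134]
ee_rot: [0.0, 0.701, 0.713, -0.001]
contact_force: [-3.5, -5.1, 3.8]
width: 0.018
gripper_force: 38.9
```

Emit:
move_arm --deltas '[[[-0.0002, 0, 0.001, 0, 1], [-0.0003, 0, 0.002, 0, 1], [-0.0005, 0, 0.003, 0, 1], [-0.0005, 0, 0.004, 0, 1]]]'

```text
clock: 12.9
position: [0.5006, 0.0062, 0.1307]
ee_rot: [0.0, 0.701, 0.713, -0.001]
contact_force: [-3.9, -4.7, 3.9]
width: 0.018
gripper_force: 38.8
```

Emit:
move_arm --deltas '[[[-0.0001, 0, 0.001, 0, 1], [-0.0002, 0, 0.002, 0, 1], [-0.0003, 0, 0.003, 0, 1]]]'

```text
clock: 13.2
position: [0.5006, 0.006, 0.1283]
ee_rot: [0.0, 0.701, 0.713, -0.0]
contact_force: [-3.2, -4.7, 2.9]
width: 0.0181
gripper_force: 38.9
```

Emit:
move_arm --deltas '[[[-0.0001, 0, 0.001, 0, 1], [-0.0002, 0, 0.002, 0, 1], [-0.0003, 0, 0.003, 0, 1]]]'

```text
clock: 13.5
position: [0.5006, 0.0057, 0.126]
ee_rot: [0.0, 0.701, 0.714, -0.001]
contact_force: [-3.7, -5.7, 3.4]
width: 0.0179
gripper_force: 38.8
```

Emit:
move_arm --deltas '[[[-0.0001, 0, 0.001, 0, 1], [-0.0002, 0, 0.002, 0, 1], [-0.0003, 0, 0.003, 0, 1]]]'

```text
clock: 13.8
position: [0.5006, 0.0055, 0.1235]
ee_rot: [0.0, 0.701, 0.714, -0.001]
contact_force: [-2.9, -5.3, 3.3]
width: 0.0182
gripper_force: 38.9
```

Emit:
move_arm --deltas '[[[-0.0001, 0, 0.001, 0, 1], [-0.0002, 0, 0.002, 0, 1], [-0.0003, 0, 0.003, 0, 1]]]'

```text
clock: 14.1
position: [0.5006, 0.0054, 0.1211]
ee_rot: [0.0, 0.701, 0.713, -0.0]
contact_force: [-3.7, -4.4, 3.2]
width: 0.0179
gripper_force: 38.9
```

Emit:
move_arm --deltas '[[[-0.0001, 0, 0.001, 0, 1], [-0.0001, 0, 0.002, 0, 1], [-0.0002, 0, 0.003, 0, 1]]]'

```text
clock: 14.4
position: [0.5006, 0.0052, 0.1187]
ee_rot: [0.0, 0.701, 0.713, -0.0]
contact_force: [-3.2, -4.1, 3.7]
width: 0.0182
gripper_force: 38.9
```

Emit:
move_arm --deltas '[[[-0.0001, 0, 0.001, 0, 1], [-0.0001, 0, 0.002, 0, 1], [-0.0002, 0, 0.003, 0, 1]]]'

```text
clock: 14.7
position: [0.5006, 0.005, 0.1163]
ee_rot: [0.0, 0.701, 0.714, -0.0]
contact_force: [-3.5, -5.5, 3.7]
width: 0.0185
gripper_force: 38.9
```

Emit:
move_arm --deltas '[[[0, 0, 0.001, 0, 1], [-0.0001, 0, 0.002, 0, 1], [-0.0001, 0, 0.003, 0, 1]]]'

```text
clock: 15.0
position: [0.5006, 0.005, 0.1139]
ee_rot: [0.0, 0.701, 0.713, -0.0]
contact_force: [-3.4, -4.8, 2.8]
width: 0.018
gripper_force: 38.9
```

Emit:
move_arm --deltas '[[[0, 0, 0.001, 0, 1], [-0.0001, 0, 0.002, 0, 1], [-0.0001, 0, 0.003, 0, 1]]]'

```text
clock: 15.3
position: [0.5006, 0.0049, 0.1119]
ee_rot: [0.0, 0.701, 0.713, -0.0]
contact_force: [-4.5, -4.6, 7.5]
width: 0.0179
gripper_force: 39.2
```

Emit:
move_arm --deltas '[[[0, 0, 0.001, 0, 1], [0, 0, 0.0015, 0, 1]]]'

```text
clock: 15.5
position: [0.5006, 0.0048, 0.111]
ee_rot: [0.0, 0.701, 0.713, -0.0]
contact_force: [-5.0, -5.0, 9.7]
width: 0.0181
gripper_force: 39.3
```

Emit:
move_arm --deltas '[[[0, 0, 0.001, 0, 1], [0, 0, 0.0015, 0, 1]]]'

```text
clock: 15.7
position: [0.5007, 0.0048, 0.11]
ee_rot: [0.0, 0.701, 0.713, -0.0]
contact_force: [-5.2, -4.2, 9.7]
width: 0.0179
gripper_force: 39.4
```

Emit:
move_arm --deltas '[[[0, 0, 0.001, 0, 1], [0, 0, 0.0015, 0, 1]]]'

```text
clock: 15.9
position: [0.5006, 0.0048, 0.1086]
ee_rot: [0.0, 0.701, 0.713, -0.0]
contact_force: [-5.5, -5.0, 6.9]
width: 0.0179
gripper_force: 39.4
```

Emit:
move_arm --deltas '[[[0, 0, 0.001, 0, 1], [0, 0, 0.001, 0, 1]]]'

```text
clock: 16.1
position: [0.5006, 0.0048, 0.1072]
ee_rot: [0.0, 0.701, 0.713, -0.0]
contact_force: [-3.3, -5.7, 2.8]
width: 0.018
gripper_force: 39.0
```

Emit:
move_arm --deltas '[[[0, 0, 0.0005, 0, 1], [0, 0, 0.001, 0, 1], [0, 0, 0.001, 0, 1]]]'

```text
clock: 16.4
position: [0.5006, 0.0048, 0.1062]
ee_rot: [0.0, 0.701, 0.714, -0.001]
contact_force: [-3.2, -4.5, 3.1]
width: 0.0179
gripper_force: 39.0
```

The resistance peaked, gave and fell back to baseline, so I'll guide the handle back up along its arc.

Emit:
move_arm --deltas '[[[0.0004, 0, -0.01, 0, 1], [0.0016, 0, -0.0256, 0, 1], [0.0059, 0, -0.0508, 0, 1], [0.0125, 0, -0.0756, 0, 1], [0.0217, 0, -0.0995, 0, 1], [0.0332, 0, -0.1224, 0, 1], [0.0469, 0, -0.144, 0, 1], [0.0627, 0, -0.1642, 0, 1], [0.0804, 0, -0.1827, 0, 1], [0.0999, 0, -0.1993, 0, 1], [0.0999, 0, -0.1993, 0, 1], [0.0999, 0, -0.1993, 0, 1]]]'

```text
clock: 17.6
position: [0.4992, 0.0866, 0.2653]
ee_rot: [-0.001, 0.7, 0.714, 0.001]
contact_force: [-1.7, 2.6, -1.6]
width: 0.0179
gripper_force: 46.1
```

Emit:
move_arm --deltas '[[[0.021, 0, -0.0146, 0, 1], [0.0434, 0, -0.027, 0, 1], [0.067, 0, -0.0371, 0, 1], [0.0914, 0, -0.0448, 0, 1], [0.1165, 0, -0.0501, 0, 1], [0.1419, 0, -0.0528, 0, 1], [0.1676, 0, -0.053, 0, 1], [0.1931, 0, -0.0506, 0, 1], [0.202, 0, -0.0492, 0, 1], [0.202, 0, -0.0492, 0, 1], [0.202, 0, -0.0492, 0, 1]]]'

```text
clock: 18.7
position: [0.4964, 0.2459, 0.304]
ee_rot: [-0.0, 0.701, 0.713, -0.001]
contact_force: [-1.0, -0.4, -4.2]
width: 0.0175
gripper_force: 43.7
```

Emit:
move_arm --deltas '[[[0, 0, 0, 0, 0.2], [0, 0, 0, 0, -0.5], [0, 0, 0, 0, -1], [0, 0, 0, 0, -1], [0, 0, 0, 0, -1], [0, 0, -0.04, 0, -1], [0, 0, -0.1, 0, -1], [-0.04, 0, -0.12, 0, -1], [-0.1, 0, -0.12, 0, -1], [-0.16, 0, -0.12, 0, -1], [-0.22, 0, -0.12, 0, -1], [-0.22, 0, -0.12, 0, -1]]]'

```text
clock: 19.9
position: [0.4999, 0.0651, 0.4008]
ee_rot: [0.001, 0.704, 0.711, -0.001]
contact_force: [0.6, 0.9, 0.4]
width: 0.0854
gripper_force: 0.0
```

Run:
```python
from h import *
im=manip.get_image("scene")[:,:,::-1]
cv2.imwrite("pics/e.png",cv2.resize(im[60:260,130:390],None,fx=3,fy=3,interpolation=cv2.INTER_CUBIC))
b=np.array([.4985,.134,0])
print(proj("scene",[b+[0,0,.0925],b+[0,0,.0955],b+[0,0,.03]]),manip.get_state()["contact_force"])
a=cv2.imread("pics/q.png"); e=cv2.imread("pics/e.png")
cv2.imwrite("pics/cmp.png",cv2.resize(np.hstack([a[350:490,150:290],e[350:490,150:290]]),(800,400),interpolation=cv2.INTER_CUBIC))
```

```text
[[202.4 188.6]
 [202.3 187.4]
 [204.4 212.5]] [ 0.08869093  0.17532116 -0.40703049]
```

View pics/e.png

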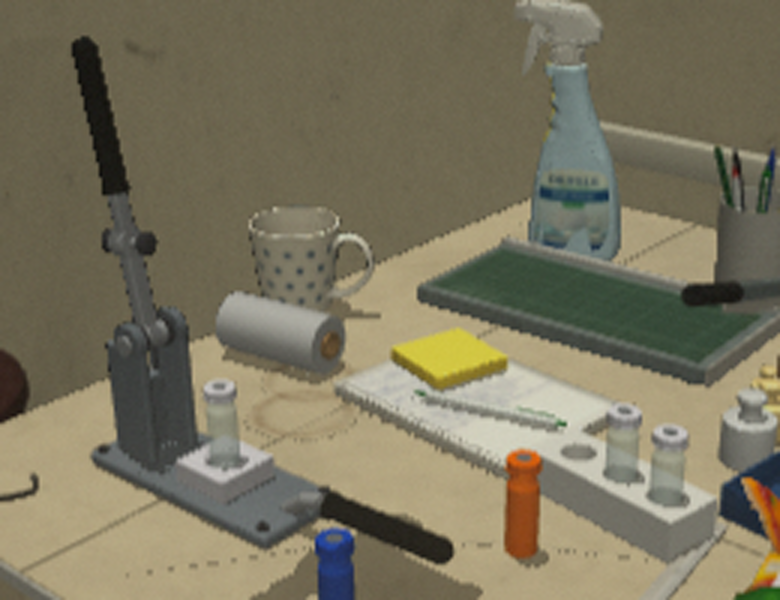

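View pics/cmp.png

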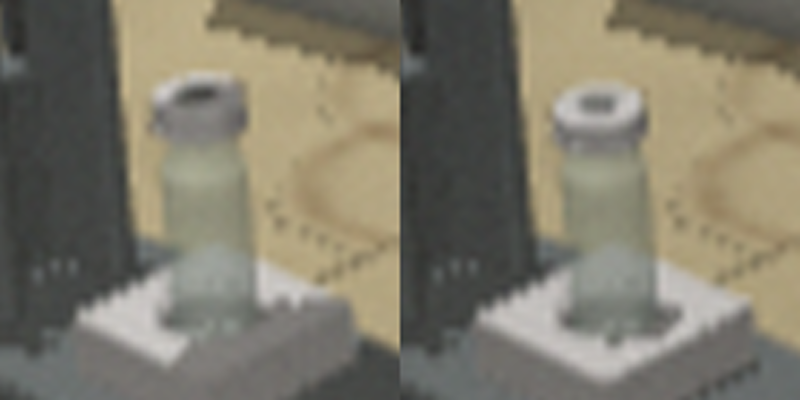

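The cap top dropped from about row 72 to row 82 in the enlarged crop, which is about 3 mm, so it is home. The vial stands upright in the pocket, the handle is open and the rack vials haven't moved.

```bash
python3 -c "
from rig import manip
print(manip.sign_off())"
```

```text
the job is handed in; nothing more can be done
None
```

The job is handed in: the vial's cap is fully home, the vial is left standing in the press pocket, the handle is back up, and the rack vials were not touched. It took about 20 s of robot time.

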